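# Close the belt box of the small polisher

### The arm

A 7-joint arm with a two-finger parallel gripper is mounted at the origin on a cart in front of the work surface, level with it; the furniture and walls round the work are solid. World frame = base frame: x ahead of the robot, y to its left, z up, the work surface at z = 0. Lengths are in m, angles in rad, forces in N, time in s.
With the tool pointing down it reaches from about 0.4 to 0.85 m from the base axis. Payload 4.5 kg.
Tool frame: the origin (TCP) lies on the centre line of the jaws, within the pads' length; the fingertips stand 17 mm ahead of it and the grasp point (between the pads) lies 2 mm behind it (r.tip_reach is the distance from the TCP to the fingertips, in m); z points along the fingers, y is the line along which they close (so a half turn about z gives the same grasp; the last joint's range is limited). The gripper opens to 88 mm and grips with 3 to 60 N. Pads are 18 mm wide; open, the fingers measure 123 mm over their backs; the gripper's body (75 mm by 187 mm) begins 45 mm behind the grasp point.
Start: joints at [1.151, 0.689, -0.195, 1.565, 0.157, 0.902, -0.215], TCP at [0.274, -0.562, 0.256] pointing down, gripper open.
Joint ranges: [-3.01, 3.01], [-0.46, 2.08], [-1.47, 1.51], [0.13, 2.56], [-1, 4.14], [0.04, 2.09], [-2.66, 2.66]. Speed limits (rad/s): [2.57, 2.57, 3.14, 3.14, 3.14, 3.14, 3.14].

### API

Orientations are given as a unit quaternion [x, y, z, w].
In Python, from plant import r gives the robot as it stands.
- The arm moves only by the tool step_arm, never from a script. Its argument "steps" is a list of rows, each a list of 7 numbers: the shift along the tool's x, y, z in cm, then the turn, a rotation vector about the tool's x, y, z in degrees, then the gripper's target within -1 to 1 (shut at 1, half-way at 0, fully open at -1). A call has 1 to 8 rows; each row shifts and turns the commanded pose from where the row before left it, along the tool's axes as they then stand; what a row does not reach is not made up. A row lasts 1/8 s, in which the tool goes at most 62.5 mm and 10.7 degrees, less where a joint would pass 70% of its speed; a pose out of reach is approached as far as the arm can. A call with a gripper value outside its range is refused whole. The fingers move at their own pace and stop on an object; "force" is the grip in N (left out, the last holds). Time passes only in rows, so rows that do not move let the fingers close. It gives the time, the measured TCP pose, the force, the opening and the grip force at its end, in the units of the state.
- r.get_state(): the state, without advancing time (a new reading comes with each control period).
- r.snapshot(name): name is "side" or "top"; returns a dict with "pixels" (384x512x3 uint8, red, green, blue), "fx", "fy", "cx", "cy" (pixels), "dist_coeffs" ([k1, k2, p1, p2, k3] as OpenCV has them; the pictures are not rectified), "cam_to_world" (4x4, takes a point from camera to world coordinates). Camera axes: x right, y down, z forward; pixel columns grow to the right and rows downward; lengths in m; the calibration is good to about 2 mm. A picture is of the moment at which its call begins. There is no depth.
- r.finish_job(): hands the job in; it is judged then, once.
The state is a dict: "clock": time; "q": joint angles; "qd": joint speeds; "joint_torque": joint torques, N m; "tool_pos": TCP position; "eef_rot": TCP orientation; "contact_force": force on the tool from outside, world axes, zero at the start; "moment": the same for the moment, N m; "opening": opening from 0.0 (shut) to 1.0 (fully open); "finger_force": force on a finger pad.
Only numpy, scipy, OpenCV 4.12 (cv2) and the standard library are available. Lean on these libraries where they do the work, as an engineer would, in place of code of your own. Each camera call takes 0.05 s, during which the arm holds its last target. There are 200 camera calls.

### The job

Put the yellow cover back on the open grey belt box: tilt the cover so that one short end slides in under the box's red lip, then turn it down until it lies flat and fully home in the pocket of the box, and let go. Leave the longer blue cover, which belongs to another machine, where it lies.

Things in the scene. Friction and masses are not known exactly. Their poses are not given: they have to be found in the camera images.
- belt_box: Grey open box bolted to the bench, pulleys inside, 150 (x) x 106 (y) mm, lying motor (38 mm long, 37 high) behind its +x end. Origin: middle of the underside; z up, -x end nearest the robot. Pocket: x -67 to 67, y -45 to 45 mm; the cover rests on its ledge at z = 22 mm. +x end wall 8 mm thick, top at z = 40; side walls 8 mm thick, tops at z = 30 mm.
- lip_edge (a point): Middle of the lower free edge of the red lip at the box's -x end; in the box frame at (-41, 0, 42) mm; axes as the box's. The lip runs across the whole width, is 5 mm thick and overhangs the pocket by 26 mm, leaving a 108 mm long opening; below it is a 20 mm high gap over the ledge, which here reaches from x = -67 to -37 mm.
- yellow_cover: Yellow plate 120 (x) x 70 (y) x 5 mm, about 0.2 kg, flat on the bench. Origin: centre of its underside, z up. Black upright grip block 30 (x) x 14 (y) mm, centre at x = +20 mm, up to z = 43 mm. Its -x end, farther from the grip, goes under the lip; with that end on the ledge a tilt of about 15 degrees clears the lip and the far wall.
- blue_cover: Blue plate of the same make, 146 x 70 x 5 mm, with the same black grip, flat on the bench; too long for the box, to be left alone. Origin: centre of its underside.

How it is judged:
At the end, for the whole second after the job is handed in: The yellow cover lies at rest in the box's pocket, grip up, one end under the lip: flat within 3 degrees, underside on the ledge within 3 mm, centre within 10 mm along and 13 mm across of the pocket's middle, in line within 15 degrees (anywhere it fits between the walls) (x of yellow_cover in the frame of belt_box between -0.01 and 0.01 m and y of yellow_cover in the frame of belt_box between -0.013 and 0.013 m and z of yellow_cover in the frame of belt_box between 0.019 and 0.025 m and angle between yellow_cover's own z axis and vertical below 0.05 rad and angle between the x axis of yellow_cover and the x axis of belt_box, either way round below 0.26 rad and linear speed of yellow_cover below 0.01 m/s); the robot touches nothing.
It fails at once if the blue cover is moved by more than 30 mm (distance of blue_cover from where it was at the start of the episode above 0.03 m).
It also fails if it takes over 38 s, if anything falls off the work surface, if the arm or the gripper's body presses on something with over 40 N, if the wrist force passes 120 N, or if a joint passes its speed limit or range.

## Working session

There is one attempt and no reset: what is moved stays moved. The work goes in short steps, Python scripts to look and compute and a tool call to move; the robot and the scene stay as the last step left them, time stands still between calls to the robot, and variables do not carry over. Pictures are saved under pics/ and viewed, at most 10 in all, crops included, and the job is handed in when it is done.

Besides the shell and the picture viewer there is one more tool, called after ">>>" as name([rows], argument=value, ...), one row to a line, values as JSON. step_arm: Moves the arm, as the interface text tells. Its arguments: {"type":"object","properties":{"steps":{"type":"array","items":{"type":"array","items":{"type":"number"}}},"force":{"type":"number"}},"required":["steps"]}

```bash
mkdir -p pics; ls; python3 - <<'E'
from plant import r
import cv2,pickle
d={}
for n in("side","top"):
    s=r.snapshot(n); d[n]=s
    cv2.imwrite(f"pics/{n}0.png",s["pixels"][:,:,::-1]); print(n,s["fx"],s["dist_coeffs"],s["cam_to_world"])
pickle.dump(d,open("s0.pkl","wb"))
st=r.get_state();print(st,r.tip_reach)
E
```

```text
pics
side 356.13848839305234 [-0.08744334  0.          0.          0.          0.        ] [[-0.70045675  0.61956816 -0.35425363  0.8133116 ]
 [ 0.71366241  0.60331596 -0.35594355  0.21301029]
 [-0.00680442 -0.50214056 -0.86475925  0.7885532 ]
 [ 0.          0.          0.          1.        ]]
top 439.1944711246968 [-0.17187711  0.          0.          0.          0.        ] [[ 0.02182014 -0.99540503  0.09323466  0.41135566]
 [-0.99964823 -0.02031624  0.01704915 -0.09190707]
 [-0.01507663 -0.09357388 -0.99549818  0.90782831]
 [ 0.          0.          0.          1.        ]]
{'clock': 0.1, 'q': array([ 1.15077672,  0.68984884, -0.19455273,  1.56620677,  0.15730272,
        0.90250635, -0.21512259]), 'qd': array([-5.82116569e-05, -1.58429864e-03, -1.55618297e-03, -2.31197260e-03,
        7.38595487e-04, -1.16236709e-03, -1.26145407e-03]), 'joint_torque': array([-2.63769063e-03, -5.28493953e+01, -1.27140820e+00, -1.53835863e+01,
       -5.26253390e-02,  1.92786349e-03,  4.03309070e-05]), 'tool_pos': array([ 0.27375025, -0.56127861,  0.2550319 ]), 'eef_rot': array([ 9.74357330e-01,  2.25004828e-01, -2.26522742e-04, -7.55023597e-04]), 'contact_force': array([-0.25552818,  0.33358787, -0.75062992]), 'moment': array([-0.0029425 ,  0.03365524,  0.00939757]), 'finger_force': 0.0, 'opening': 1.0000701654726751} 0.017
```

View pics/top0.png

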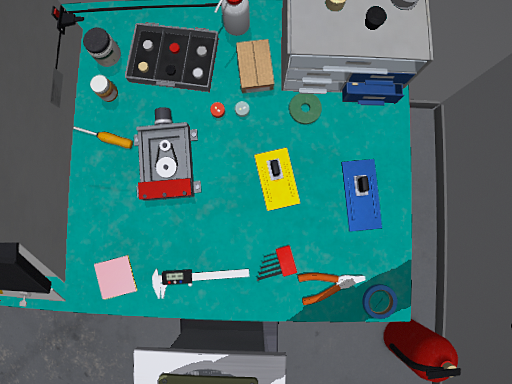

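View pics/side0.png

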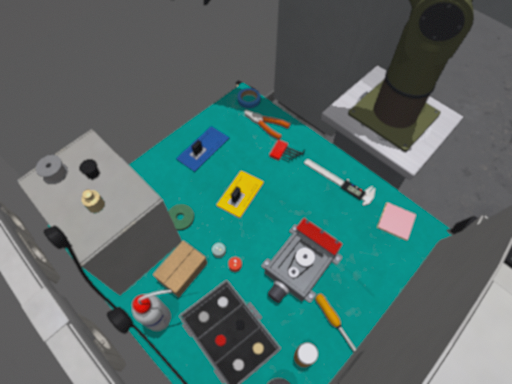

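The top view shows the yellow cover at about (277,180) with its grip at (276,168). The box is at (165,160) with its red lip at (165,190), and the blue cover is at (362,195). The side view shows yellow at (240,193), the lip at (318,237) and blue at (203,148). Next I measure from both views.

```bash
cat > h.py <<'E'
import numpy as np,cv2
def rays(s,uv):
    K=np.array([[s["fx"],0,s["cx"]],[0,s["fy"],s["cy"]],[0,0,1]])
    p=cv2.undistortPoints(np.array(uv,float).reshape(-1,1,2),K,np.array(s["dist_coeffs"])).reshape(-1,2)
    T=np.array(s["cam_to_world"]); d=np.c_[p,np.ones(len(p))]@T[:3,:3].T
    return T[:3,3],d
def plane(s,uv,z):
    o,d=rays(s,uv); return o+d*((z-o[2])/d[:,2])[:,None]
def tri(s1,u1,s2,u2):
    o1,d1=rays(s1,[u1]);o2,d2=rays(s2,[u2]);d1=d1[0];d2=d2[0]
    k=np.linalg.lstsq(np.c_[d1,-d2],o2-o1,rcond=None)[0]
    a=o1+k[0]*d1;b=o2+k[1]*d2
    return (a+b)/2,np.linalg.norm(a-b)
def blob(s,lo,hi,roi):
    """largest contour of an HSV range in roi (u0,v0,u1,v1)"""
    h=cv2.cvtColor(s["pixels"],cv2.COLOR_RGB2HSV); m=cv2.inRange(h,np.array(lo),np.array(hi))
    k=np.zeros_like(m);k[roi[1]:roi[3],roi[0]:roi[2]]=255;m&=k
    c=max(cv2.findContours(m,cv2.RETR_EXTERNAL,cv2.CHAIN_APPROX_NONE)[0],key=cv2.contourArea)
    return c.reshape(-1,2)
def rect(P):
    """centre, long, short, yaw of long side"""
    b=cv2.boxPoints(cv2.minAreaRect((P[:,:2]*1000).astype(np.float32)))
    e=b[1]-b[0],b[2]-b[1]; n=[np.linalg.norm(x) for x in e]; i=int(np.argmax(n))
    return b.mean(0),n[i],n[1-i],np.degrees(np.arctan2(e[i][1],e[i][0]))%180
E
python3 - <<'E'
import pickle;from h import *
d=pickle.load(open("s0.pkl","rb"));t,s=d["top"],d["side"]
yl=((20,120,90),(35,255,255));rd=((0,150,60),(8,255,255));bk=((0,0,0),(180,255,60))
R={"top":{"y":(245,140,310,220),"r":(130,170,200,205),"g":(266,152,288,185)},"side":{"y":(210,160,270,225),"r":(290,212,345,260),"g":(225,178,250,212)}}
for n,S in d.items():
    print(n,"yellow",rect(plane(S,blob(S,*yl,R[n]["y"]),.005)))
    print(n,"lip",rect(plane(S,blob(S,*rd,R[n]["r"]),.047)))
    g=blob(S,*bk,R[n]["g"]);print(n,"grip px",g.min(0),g.max(0),rect(plane(S,g,.043)))
for n,S,b in(("t",t,(262,150,290,188)),("s",s,(222,176,254,214)),("box",t,(128,100,206,206)),("sb",s,(255,205,350,305))):
    c=S["pixels"][b[1]:b[3],b[0]:b[2],::-1];pickle
    cv2.imwrite(f"c_{n}.png",cv2.resize(c,(390,290),interpolation=cv2.INTER_CUBIC))
a=[cv2.imread(f"c_{n}.png") for n in("t","s","box","sb")]
cv2.imwrite("pics/crops.png",np.vstack([np.hstack(a[:2]),np.hstack(a[2:])]))
E
```

```text
side yellow (array([ 512.7718, -133.7284], dtype=float32), np.float32(120.93389), np.float32(69.581474), np.float32(14.273192))
side lip (array([484.4275 ,  92.21053], dtype=float32), np.float32(103.618965), np.float32(32.217896), np.float32(96.04173))
side grip px [232 188] [239 202] (array([ 538.9787 , -120.61402], dtype=float32), np.float32(38.894005), np.float32(16.95455), np.float32(45.548508))
top yellow (array([ 513.39966, -132.96948], dtype=float32), np.float32(119.811745), np.float32(70.06658), np.float32(14.241219))
top lip (array([484.26215 ,  91.866234], dtype=float32), np.float32(105.55984), np.float32(34.01928), np.float32(95.83803))
top grip px [271 160] [279 175] (array([ 530.7813, -126.7613], dtype=float32), np.float32(30.915573), np.float32(14.387401), np.float32(10.2379465))
```

View pics/crops.png

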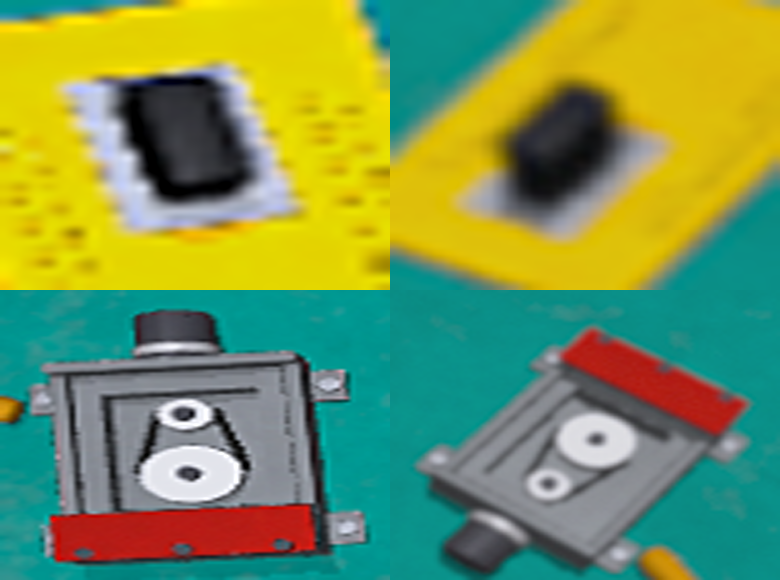

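```bash
cat >> h.py <<'E'
from scipy.spatial.transform import Rotation as Ro
def pose(p,yaw,tilt=0):
    """p in mm; tool down, tool x at yaw, then tilted about tool y (deg)"""
    h=np.radians(yaw)/2
    return np.array(p)/1000,Ro.from_quat([np.cos(h),np.sin(h),0,0])*Ro.from_rotvec([0,tilt,0],degrees=True)
def plan(p0,R0,way):
    """prints rows; way: list of (pose,n)"""
    for (p1,R1),n in way:
        dr=(R0.inv()*R1).as_rotvec()/n
        for i in range(n):
            sh=R0.inv().apply((p1-p0)/(n-i))*100
            print(np.r_[sh,np.degrees(dr)].round(2).tolist())
            p0=p0+(p1-p0)/(n-i);R0=R0*Ro.from_rotvec(dr)
        print("--")
E
python3 - <<'E'
import pickle;from h import *
d=pickle.load(open("s0.pkl","rb"));t,s=d["top"],d["side"]
print(tri(t,(275.5,167),s,(236.1,191)))
from plant import r
st=r.get_state()
plan(st["tool_pos"],Ro.from_quat(st["eef_rot"]),[(pose((532.5,-128,150),14.2),10),(pose((532.5,-128,31),14.2),4)])
E
```

```text
(array([ 0.53118837, -0.1277772 ,  0.04399084]), np.float64(0.0018640436937784682))
[4.23, -2.76, 1.05, -0.01, 0.0, 1.18]
[4.17, -2.84, 1.05, -0.01, 0.0, 1.18]
[4.11, -2.93, 1.05, -0.01, 0.0, 1.18]
[4.05, -3.01, 1.05, -0.01, 0.0, 1.18]
[3.98, -3.1, 1.05, -0.01, 0.0, 1.18]
[3.92, -3.18, 1.05, -0.01, 0.0, 1.18]
[3.85, -3.26, 1.05, -0.01, 0.0, 1.18]
[3.78, -3.34, 1.05, -0.01, 0.0, 1.18]
[3.72, -3.42, 1.05, -0.01, 0.0, 1.18]
[3.64, -3.49, 1.05, -0.01, 0.0, 1.18]
--
[0.0, 0.0, 2.98, -0.0, 0.0, -0.0]
[0.0, 0.0, 2.98, -0.0, 0.0, -0.0]
[0.0, 0.0, 2.98, -0.0, 0.0, -0.0]
[0.0, 0.0, 2.98, -0.0, 0.0, -0.0]
--
```

The triangulated grip top stands at 44 mm, where the text gives 43, and its position agrees with the plate. I'm moving above it.

>>> step_arm([
  [4.2,-2.8,0.6,0,0,1.2,-1],
  [4.2,-2.8,0.6,0,0,1.2,-1],
  [4.1,-2.9,1,0,0,1.2,-1],
  [4.1,-3,1,0,0,1.2,-1],
  [4,-3.1,1,0,0,1.2,-1],
  [3.9,-3.2,1,0,0,1.2,-1],
  [3.9,-3.3,1,0,0,1.2,-1],
  [3.8,-3.3,1,0,0,1.2,-1],
], force=40)

```text
clock: 1.1
tool_pos: [0.4832, -0.2137, 0.1832]
eef_rot: [0.99, 0.142, -0.0, -0.0]
contact_force: [0.9, 0.3, 0.1]
opening: 1.001
finger_force: 0.0
```

>>> step_arm([
  [3.7,-3.4,1.5,0,0,1.2,-1],
  [3.6,-3.5,1.5,0,0,1.2,-1],
  [0,0,0,0,0,0,-1],
  [0,0,0,0,0,0,-1],
])

```text
clock: 1.6
tool_pos: [0.5335, -0.1296, 0.1535]
eef_rot: [0.993, 0.122, -0.001, 0.0]
contact_force: [0.3, -0.0, -1.7]
opening: 1.0
finger_force: 0.0
```

```bash
python3 - <<'E'
from h import *
from plant import r
st=r.get_state();print(st["clock"],st["tool_pos"],Ro.from_quat(st["eef_rot"]).as_matrix().round(3))
s=r.snapshot("top");cv2.imwrite("pics/top1.png",s["pixels"][60:260,170:380,::-1].repeat(2,0).repeat(2,1))
plan(st["tool_pos"],Ro.from_quat(st["eef_rot"]),[(pose((532.2,-128,31),14.2),4)])
E
```

```text
1.6 [ 0.53347553 -0.12960558  0.15349048] [[ 0.97   0.242 -0.001]
 [ 0.242 -0.97  -0.001]
 [-0.001  0.    -1.   ]]
[-0.02, -0.05, 3.06, 0.01, 0.02, -0.05]
[-0.02, -0.05, 3.06, 0.01, 0.02, -0.05]
[-0.02, -0.05, 3.06, 0.01, 0.02, -0.05]
[-0.02, -0.05, 3.06, 0.01, 0.02, -0.05]
--
```

View pics/top1.png

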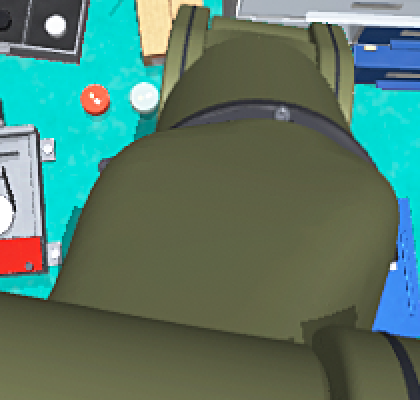

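The arm hides the cover from above, but both earlier views agree within 1 mm. I'm descending and closing.

>>> step_arm([
  [0,-0.1,3.1,0,0,0,-1],
  [0,-0.1,3.1,0,0,0,-1],
  [0,0,3.0,0,0,0,-1],
  [0,0,3.0,0,0,0,-1],
  [0,0,0,0,0,0,-1],
  [0,0,0,0,0,0,1],
  [0,0,0,0,0,0,1],
  [0,0,0,0,0,0,1],
], force=40)

```text
clock: 2.65
tool_pos: [0.5342, -0.1273, 0.0327]
eef_rot: [0.993, 0.122, 0.001, 0.0]
contact_force: [-0.9, -0.2, 0.0]
opening: 0.683
finger_force: 0.0
```

>>> step_arm([
  [0,0,0,0,0,0,1],
  [0,0,0,0,0,0,1],
  [0,0,0,0,0,0,1],
])

```text
clock: 3.02
tool_pos: [0.5336, -0.127, 0.0318]
eef_rot: [0.993, 0.122, 0.0, 0.0]
contact_force: [0.6, 0.2, 0.8]
opening: 0.342
finger_force: 0.0
```

>>> step_arm([
  [0,0,0,0,0,0,1],
  [0,0,0,0,0,0,1],
  [0,0,0,0,0,0,1],
  [0,0,0,0,0,0,1],
])

```text
clock: 3.52
tool_pos: [0.5336, -0.1271, 0.0317]
eef_rot: [0.993, 0.122, 0.0, 0.0]
contact_force: [-0.1, 0.1, -0.7]
opening: 0.152
finger_force: 40.0
```

```bash
python3 - <<'E'
from h import *
from plant import r
st=r.get_state();print(st["clock"],st["opening"],st["finger_force"],st["tool_pos"])
c,s_=np.cos(np.radians(5.9)),np.sin(np.radians(5.9))
def B(x,y,z): return (542+c*x-s_*y,98+s_*x+c*y,z)
p=st["tool_pos"]*1000
plan(st["tool_pos"],Ro.from_quat(st["eef_rot"]),[(pose((p[0],p[1],130),14.2),2),(pose(B(40,0,130),5.9,15),6)])
print(B(40,0,130))
E
```

```text
3.525 0.15240130903862342 39.993573697283864 [ 0.53362107 -0.1271028   0.03170335]
[0.0, 0.0, -4.91, 0.0, -0.0, -0.1]
[0.0, 0.0, -4.91, 0.0, -0.0, -0.1]
--
[1.72, -3.51, 0.0, -0.18, 2.5, 1.38]
[1.63, -3.55, 0.06, -0.18, 2.5, 1.38]
[1.54, -3.59, 0.12, -0.18, 2.5, 1.38]
[1.45, -3.62, 0.17, -0.18, 2.5, 1.38]
[1.35, -3.66, 0.22, -0.18, 2.5, 1.38]
[1.25, -3.69, 0.27, -0.18, 2.5, 1.38]
--
(np.float64(581.788112684687), np.float64(102.11170147148988), 130)
```

The grip is held: the opening is 13.4 mm against a 14 mm block, at 40 N. I'm lifting, carrying and tilting.

>>> step_arm([
  [0,0,-3,0,0,0,1],
  [0,0,-3.5,0,0,0,1],
  [0,0,-3.3,0,0,0,1],
  [1.7,-3.5,0,-0.2,2.5,1.4,1],
  [1.6,-3.5,0.1,-0.2,2.5,1.4,1],
  [1.5,-3.6,0.1,-0.2,2.5,1.4,1],
  [1.5,-3.6,0.2,-0.2,2.5,1.4,1],
  [1.3,-3.7,0.2,-0.2,2.5,1.4,1],
])

```text
clock: 4.53
tool_pos: [0.5735, 0.0646, 0.1289]
eef_rot: [0.992, 0.06, 0.109, -0.005]
contact_force: [1.1, 0.1, -4.0]
opening: 0.155
finger_force: 40.0
```

>>> step_arm([
  [1.3,-3.7,0.3,-0.2,2.5,1.4,1],
  [0,0,0,0,0,0,1],
  [0,0,0,0,0,0,1],
])

```text
clock: 4.9
tool_pos: [0.5819, 0.1011, 0.1287]
eef_rot: [0.99, 0.048, 0.13, -0.005]
contact_force: [-0.7, -0.6, -2.4]
opening: 0.154
finger_force: 40.0
```

```bash
python3 - <<'E'
from h import *
from plant import r
import pickle
st=r.get_state();print(st["clock"],st["opening"],st["finger_force"],st["tool_pos"],Ro.from_quat(st["eef_rot"]).as_matrix().round(3))
d={n:r.snapshot(n) for n in("side","top")};pickle.dump(d,open("s1.pkl","wb"))
a=[cv2.resize(d[n]["pixels"][v:v+150,u:u+200,::-1],(400,300)) for n,u,v in(("side",200,160),("top",80,70))]
cv2.imwrite("pics/carry.png",np.hstack(a))
E
```

```text
4.9 0.15399424524831365 39.99300990253687 [0.58190824 0.10105303 0.12870315] [[ 0.962  0.096  0.257]
 [ 0.094 -0.995  0.022]
 [ 0.258  0.003 -0.966]]
```

View pics/carry.png

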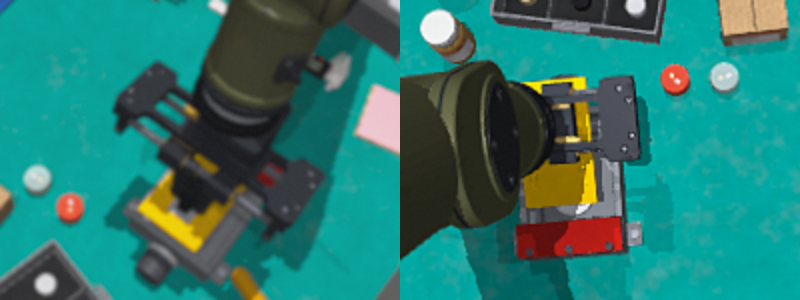

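The carry view shows the cover held and tilted above the pocket. In the top picture its -x edge runs from about (142,173) to (178,171), just behind the red lip. I check this against prediction and plan the insertion.

```bash
python3 - <<'E'
from h import *
import pickle
from plant import r
d=pickle.load(open("s1.pkl","rb"));S=d["top"]
yl=((20,120,90),(35,255,255))
b=blob(S,*yl,(135,140,185,182)); q=b[b[:,1]>160]
e=np.array([q[q[:,0]==u].max(0) for u in range(145,176)])
P=plane(S,e,.082)*1000
print("edge mean",P.mean(0),"slope deg",np.degrees(np.polyfit(P[:,1],P[:,0],1)[0]),b[:,0].min(),b[:,0].max())
print(plane(S,[(q[:,0].min(),172),(q[:,0].max(),170)],.082)*1000)
c,s_=np.cos(np.radians(5.9)),np.sin(np.radians(5.9))
def W(ex,ez,a):
    t=np.radians(a); x=ex+81.5*np.cos(t)-31.7*np.sin(t); z=ez+81.5*np.sin(t)+31.7*np.cos(t)
    return pose((542+c*x,98+s_*x,z),5.9,a)
st=r.get_state()
plan(st["tool_pos"],Ro.from_quat(st["eef_rot"]),[(W(-30,30,15),4),(W(-60,25,15),4),(W(-60,22.5,6),6),(W(-60,22.5,0),4)])
E
```

```text
edge mean [512.77474417  93.6018023   82.        ] slope deg -5.688429921542277 142 178
[[512.10223307 128.83272219  82.        ]
 [517.18205937  58.79617471  82.        ]]
[-0.3, -0.06, 1.14, 0.07, 0.01, -0.11]
[-0.3, -0.06, 1.14, 0.07, 0.01, -0.11]
[-0.3, -0.06, 1.14, 0.07, 0.01, -0.11]
[-0.3, -0.06, 1.14, 0.07, 0.01, -0.11]
--
[-0.76, 0.0, -0.07, 0.0, -0.0, 0.0]
[-0.76, 0.0, -0.07, 0.0, -0.0, 0.0]
[-0.76, -0.0, -0.07, 0.0, -0.0, 0.0]
[-0.76, -0.0, -0.07, 0.0, -0.0, 0.0]
--
[0.06, -0.0, 0.26, 0.0, -1.5, -0.0]
[0.06, -0.0, 0.26, 0.0, -1.5, -0.0]
[0.07, 0.0, 0.26, 0.0, -1.5, -0.0]
[0.08, -0.0, 0.25, 0.0, -1.5, -0.0]
[0.08, 0.0, 0.25, 0.0, -1.5, -0.0]
[0.09, 0.0, 0.25, 0.0, -1.5, -0.0]
--
[0.07, 0.0, 0.22, -0.0, -1.5, 0.0]
[0.08, 0.0, 0.22, -0.0, -1.5, 0.0]
[0.08, -0.0, 0.21, -0.0, -1.5, 0.0]
[0.09, -0.0, 0.21, -0.0, -1.5, 0.0]
--
```

The edge sits within 2 mm of prediction, with the right width (70 mm) and yaw (5.7°). I'm lowering it and sliding it in.

>>> step_arm([
  [-0.3,-0.1,1.1,0,0,0,1],
  [-0.3,-0.1,1.1,0,0,0,1],
  [-0.3,0,1.1,0,0,0,1],
  [-0.3,0,1.1,0,0,0,1],
  [0,0,0,0,0,0,1],
])

```text
clock: 5.62
tool_pos: [0.5881, 0.1048, 0.088]
eef_rot: [0.991, 0.047, 0.123, -0.004]
contact_force: [-0.4, -1.0, -2.1]
opening: 0.154
finger_force: 40.0
```

>>> step_arm([
  [-0.8,0,-0.1,0,0,0,1],
  [-0.8,0,-0.1,0,0,0,1],
  [-0.7,0,-0.1,0,0,0,1],
  [-0.7,0,0,0,0,0,1],
  [0,0,0,0,0,0,1],
  [0,0,0,0,0,0,1],
])

```text
clock: 6.38
tool_pos: [0.5709, 0.1031, 0.094]
eef_rot: [0.992, 0.044, 0.119, -0.003]
contact_force: [6.7, -1.4, -3.1]
opening: 0.157
finger_force: 40.0
```

```bash
python3 - <<'E'
from h import *
from plant import r
st=r.get_state();R=Ro.from_quat(st["eef_rot"]).as_matrix();print(st["clock"],st["contact_force"],st["tool_pos"])
E=st["tool_pos"]*1000-81.5*R[:,0]+31.7*R[:,2];d=E-[542,98,0];a=np.radians(5.9);print("end in box",d[0]*np.cos(a)+d[1]*np.sin(a),-d[0]*np.sin(a)+d[1]*np.cos(a),d[2],R[2,0])
d={n:r.snapshot(n) for n in("side","top")}
a=[cv2.resize(d[n]["pixels"][v:v+150,u:u+200,::-1],(400,300)) for n,u,v in(("side",200,160),("top",80,70))]
cv2.imwrite("pics/ins.png",np.hstack(a))
E
```

```text
6.375 [ 6.71673622 -1.4110129  -3.11265856] [0.57086058 0.10314103 0.09395536]
end in box -42.455822003597994 2.9320619525553457 43.887561402714965 0.23640049772899083
```

View pics/ins.png

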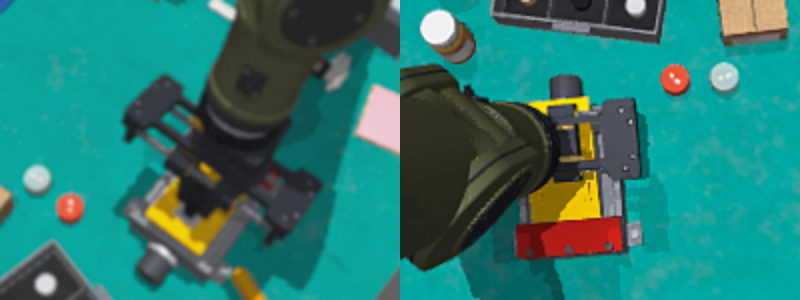

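```bash
python3 - <<'E'
from plant import r
st=r.get_state();print(st["q"].round(3),st["qd"].round(3),st["contact_force"],st["moment"],st["joint_torque"].round(1))
E
```

```text
[-0.355  0.837  0.116  2.051 -0.998  0.042 -0.775] [ 0.001  0.002 -0.002 -0.     0.001 -0.002  0.001] [ 8.11541262 -2.2736791  -1.90542027] [-0.51017837 -1.44909243  0.1218101 ] [ -1.6 -48.8   1.2  -1.9  -0.2  -0.4  -0.2]
```

Joints 5 and 6 are at their range limits, so the full 15° lean can't be reached here, and the end touched the lip edge. By the geometry, about 8–9° is enough if the end goes in at about z = 30. I'll back off up and out, reduce the tilt and recheck.

```bash
cat >> h.py <<'E'
c_,s_=np.cos(np.radians(5.9)),np.sin(np.radians(5.9))
L,H=81.5,31.7
def W(ex,ez,a,y=0):
    t=np.radians(a); x=ex+L*np.cos(t)-H*np.sin(t); z=ez+L*np.sin(t)+H*np.cos(t)
    return pose((542+c_*x-s_*y,98+s_*x+c_*y,z),5.9,a)
def now(r):
    st=r.get_state();R=Ro.from_quat(st["eef_rot"]);M=R.as_matrix()
    E=st["tool_pos"]*1000-L*M[:,0]+H*M[:,2];d=E-[542,98,0]
    print("t",st["clock"],"F",st["contact_force"].round(1),"q",st["q"].round(2),"open",round(st["opening"],3))
    print("end in box",(d[0]*c_+d[1]*s_).round(1),(-d[0]*s_+d[1]*c_).round(1),d[2].round(1),"tilt",np.degrees(np.arcsin(M[2,0])).round(1),"roll",np.degrees(M[2,1]).round(1),"yaw",np.degrees(np.arctan2(M[1,0],M[0,0])).round(1))
    return st["tool_pos"],R
E
python3 - <<'E'
from h import *
from plant import r
p,R=now(r)
plan(p,R,[(W(-30,55,9),4)])
E
```

```text
t 6.475 F [ 8.1 -2.3 -1.9] q [-0.35  0.84  0.12  2.05 -1.    0.04 -0.78] open 0.154
end in box -42.5 2.9 43.9 tilt 13.7 roll 0.3 yaw 5.2
[0.43, 0.05, -0.03, 0.1, -1.17, -0.19]
[0.43, 0.05, -0.04, 0.1, -1.17, -0.19]
[0.43, 0.05, -0.04, 0.1, -1.17, -0.19]
[0.42, 0.05, -0.05, 0.1, -1.17, -0.19]
--
```

>>> step_arm([
  [0.6,0,-0.4,0,0,0,1],
  [0.4,0,-0.4,0,-1.2,-0.2,1],
  [0.4,0.1,0,0.1,-1.2,-0.2,1],
  [0.4,0.1,0,0.1,-1.2,-0.2,1],
  [0,0,0,0.1,-1.2,-0.2,1],
  [0,0,0,0,0,0,1],
])

```text
clock: 7.22
tool_pos: [0.5825, 0.1038, 0.1039]
eef_rot: [0.996, 0.053, 0.074, -0.003]
contact_force: [-0.4, -0.1, -2.6]
opening: 0.157
finger_force: 40.0
```

```bash
python3 - <<'E'
from h import *
from plant import r
p,R=now(r)
S=r.snapshot("top")
yl=((20,120,90),(35,255,255))
b=blob(S,*yl,(135,140,185,190)); q=b[b[:,1]>160]
e=np.array([q[q[:,0]==u].max(0) for u in range(146,175) if (q[:,0]==u).any()])
M=R.as_matrix();T=p*1000-L*M[:,0]+(H-5)*M[:,2]
P=plane(S,e,T[2]/1000)*1000
print("pred top edge",T,"seen",P.mean(0),np.degrees(np.polyfit(P[:,1],P[:,0],1)[0]),q[:,0].min(),q[:,0].max())
plan(p,R,[(W(-30,30,9),3),(W(-60,27,9),5)])
E
```

```text
t 7.225 F [-0.4 -0.1 -2.6] q [-0.49  0.87  0.39  1.94 -0.91  0.35 -0.86] open 0.157
end in box -35.1 1.2 60.5 tilt 8.4 roll 0.1 yaw 6.1
pred top edge [506.25252816  95.54405732  65.48828539] seen [509.24810821  97.06538048  65.48828539] -6.449426415420179 143 178
[0.01, 0.05, 1.01, 0.02, 0.19, 0.08]
[0.0, 0.05, 1.01, 0.02, 0.19, 0.08]
[0.0, 0.05, 1.01, 0.02, 0.19, 0.08]
--
[-0.6, 0.0, -0.03, 0.0, -0.0, 0.0]
[-0.6, 0.0, -0.03, 0.0, -0.0, 0.0]
[-0.6, 0.0, -0.03, 0.0, -0.0, 0.0]
[-0.6, 0.0, -0.03, 0.0, -0.0, 0.0]
[-0.6, 0.0, -0.03, 0.0, -0.0, 0.0]
--
```

The cover hasn't slipped: the edge is within 3 mm of prediction, as before. I'm lowering to z = 30 and checking.

>>> step_arm([
  [0.2,0.1,1,0,0.2,0,1],
  [0.1,0,1,0,0.2,0,1],
  [0,0,1,0,0.2,0,1],
  [0,0,0,0,0,0,1],
])

```text
clock: 7.78
tool_pos: [0.5893, 0.1032, 0.0735]
eef_rot: [0.995, 0.055, 0.078, -0.003]
contact_force: [-0.2, -0.9, -3.1]
opening: 0.158
finger_force: 40.0
```

```bash
python3 - <<'E'
from h import *
from plant import r
p,R=now(r)
plan(p,R,[(W(-60,27,9),5)])
E
```

```text
t 7.775 F [-0.2 -0.9 -3.1] q [-0.44  0.91  0.3   1.93 -0.93  0.26 -0.83] open 0.158
end in box -28.0 -0.3 29.6 tilt 8.9 roll 0.1 yaw 6.3
[-0.64, 0.0, -0.05, 0.01, 0.02, 0.08]
[-0.64, 0.0, -0.05, 0.01, 0.02, 0.08]
[-0.64, 0.0, -0.05, 0.01, 0.02, 0.08]
[-0.64, 0.0, -0.05, 0.01, 0.02, 0.08]
[-0.64, 0.0, -0.05, 0.01, 0.02, 0.08]
--
```

>>> step_arm([
  [-0.6,0,0,0,0,0,1],
  [-0.6,0,-0.1,0,0,0.1,1],
  [-0.6,0,0,0,0,0.1,1],
  [0,0,0,0,0,0,1],
])

```text
clock: 8.28
tool_pos: [0.5714, 0.1013, 0.073]
eef_rot: [0.996, 0.053, 0.078, -0.004]
contact_force: [-0.4, 0.1, -3.5]
opening: 0.156
finger_force: 40.0
```

```bash
python3 - <<'E'
from h import *
from plant import r
p,R=now(r)
plan(p,R,[(W(-62,26,8),3)])
E
```

```text
t 8.275 F [-0.4  0.1 -3.5] q [-0.41  0.89  0.24  1.99 -0.94  0.2  -0.82] open 0.156
end in box -45.9 -0.1 28.9 tilt 9.0 roll 0.1 yaw 6.1
[-0.53, 0.01, 0.06, 0.01, -0.33, 0.08]
[-0.53, 0.01, 0.06, 0.01, -0.33, 0.08]
[-0.53, 0.01, 0.07, 0.01, -0.33, 0.08]
--
```

The end is passing under the lip with no contact force.

>>> step_arm([
  [-0.5,0,0,0,-0.2,0,1],
  [-0.5,0,0.1,0,-0.4,0,1],
  [-0.5,0,0,0,-0.4,0,1],
  [0,0,0,0,0,0,1],
])

```text
clock: 8.78
tool_pos: [0.5572, 0.0997, 0.0694]
eef_rot: [0.996, 0.053, 0.07, -0.003]
contact_force: [0.3, 0.1, -2.5]
opening: 0.156
finger_force: 40.0
```

```bash
python3 - <<'E'
from h import *
from plant import r
p,R=now(r)
plan(p,R,[(W(-62,24,6),2),(W(-62,23,0),5)])
E
```

```text
t 8.775 F [ 0.3  0.1 -2.5] q [-0.4   0.89  0.22  2.01 -0.94  0.18 -0.82] open 0.156
end in box -61.1 -0.2 26.7 tilt 8.0 roll 0.1 yaw 6.1
[-0.01, 0.01, 0.27, 0.03, -0.99, 0.12]
[-0.01, 0.01, 0.27, 0.03, -0.99, 0.12]
--
[0.06, 0.0, 0.19, -0.0, -1.2, 0.0]
[0.06, -0.0, 0.19, -0.0, -1.2, 0.0]
[0.06, -0.0, 0.19, -0.0, -1.2, 0.0]
[0.07, -0.0, 0.19, -0.0, -1.2, 0.0]
[0.07, 0.0, 0.19, -0.0, -1.2, 0.0]
--
```

>>> step_arm([
  [0,0,0.3,0,-1,0,1],
  [0,0,0.2,0,-1,0,1],
  [0,0,0.2,0,-1.2,0,1],
  [0,0,0.2,0,-1.2,0,1],
  [0,0,0.2,0,-1.2,0,1],
  [0,0,0,0,0,0,1],
])

```text
clock: 9.52
tool_pos: [0.5608, 0.1, 0.0592]
eef_rot: [0.998, 0.054, 0.023, 0.0]
contact_force: [2.4, -1.0, 2.3]
opening: 0.152
finger_force: 40.0
```

```bash
python3 - <<'E'
from h import *
from plant import r
p,R=now(r)
plan(p,R,[(W(-61,22.5,0),2)])
E
```

```text
t 9.525 F [ 2.4 -1.   2.3] q [-0.48  0.95  0.37  1.92 -0.87  0.39 -0.9 ] open 0.152
end in box -61.1 -0.4 23.8 tilt 2.6 roll 0.1 yaw 6.2
[0.07, 0.0, 0.25, 0.07, -1.31, 0.13]
[0.07, 0.01, 0.25, 0.07, -1.31, 0.13]
--
```

>>> step_arm([
  [0,0,0.2,0,-1.3,0,1],
  [0,0,0.2,0,-1.3,0,1],
  [0,0,0,0,0,0,1],
])

```text
clock: 9.9
tool_pos: [0.5605, 0.0999, 0.0552]
eef_rot: [0.999, 0.054, 0.0, 0.001]
contact_force: [3.4, -0.4, 3.6]
opening: 0.155
finger_force: 40.0
```

```bash
python3 - <<'E'
from h import *
from plant import r
import pickle
now(r)
d={n:r.snapshot(n) for n in("side","top")}
a=[cv2.resize(d[n]["pixels"][v:v+150,u:u+200,::-1],(400,300)) for n,u,v in(("side",200,160),("top",80,70))]
cv2.imwrite("pics/seat.png",np.hstack(a))
E
```

```text
t 9.9 F [ 3.4 -0.4  3.6] q [-0.49  0.98  0.42  1.88 -0.84  0.47 -0.93] open 0.155
end in box -62.9 -0.4 23.5 tilt 0.0 roll 0.1 yaw 6.2
```

View pics/seat.png

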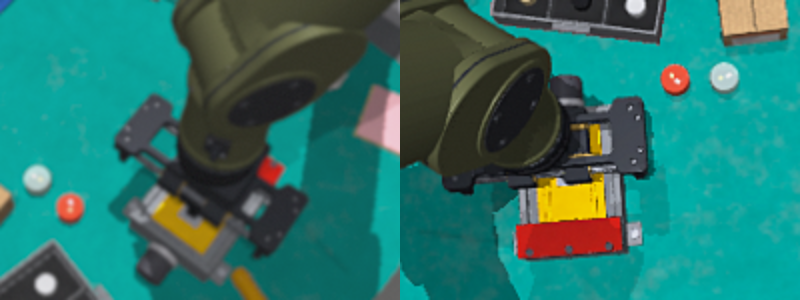

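The seat view shows the cover flat inside the pocket with one end under the lip and light contact. I'm settling it 1 mm, opening part way and withdrawing.

>>> step_arm([
  [0,0,0.1,0,0,0,1],
  [0,0,0,0,0,0,0.3],
  [0,0,0,0,0,0,0.3],
  [0,0,0,0,0,0,0.3],
  [0,0,0,0,0,0,0.3],
  [0,0,-2,0,0,0,0.3],
  [0,0,-3,0,0,0,0.3],
  [0,0,-4,0,0,0,0.3],
])

```text
clock: 11.0
tool_pos: [0.5583, 0.1001, 0.1439]
eef_rot: [0.999, 0.053, -0.003, 0.001]
contact_force: [0.1, -0.1, -0.7]
opening: 0.351
finger_force: 0.0
```

>>> step_arm([
  [0,4,-4,0,0,0,0],
  [0,6,-2,0,0,0,0],
  [0,6,0,0,0,0,0],
  [0,6,0,0,0,0,0],
  [0,6,0,0,0,0,0],
  [0,6,0,0,0,0,0],
  [0,6,0,0,0,0,0],
  [0,0,0,0,0,0,0],
])

```text
clock: 12.0
tool_pos: [0.5995, -0.3042, 0.2044]
eef_rot: [0.999, 0.049, -0.002, 0.004]
contact_force: [-0.2, -0.0, 0.2]
opening: 0.502
finger_force: 0.0
```

```bash
python3 - <<'E'
from h import *
from plant import r
now(r)
d={n:r.snapshot(n) for n in("side","top")}
a=[cv2.resize(d[n]["pixels"][v:v+112,u:u+150,::-1],(400,300)) for n,u,v in(("side",230,195),("top",90,95))]
cv2.imwrite("pics/end.png",np.hstack(a))
yl=((20,100,80),(35,255,255))
for n,roi in(("top",(130,120,200,205)),("side",(260,205,350,310))):
    P=plane(d[n],blob(d[n],*yl,roi),.027)*1000-[542,98,0]
    Q=np.c_[P[:,0]*c_+P[:,1]*s_,-P[:,0]*s_+P[:,1]*c_]
    print(n,"box x,y min/max",Q.min(0),Q.max(0),rect(Q/1000))
E
```

```text
t 12.0 F [-0.2 -0.   0.2] q [ 0.11  0.89  0.59  1.48 -0.55  0.94 -0.61] open 0.502
end in box -65.7 -405.8 173.0 tilt -0.2 roll 0.4 yaw 5.6Traceback (most recent call last):
  File "<stdin>", line 9, in <module>
  File "h.py", line 18, in blob
    c=max(cv2.findContours(m,cv2.RETR_EXTERNAL,cv2.CHAIN_APPROX_NONE)[0],key=cv2.contourArea)
ValueError: max() iterable argument is empty
```

View pics/end.png

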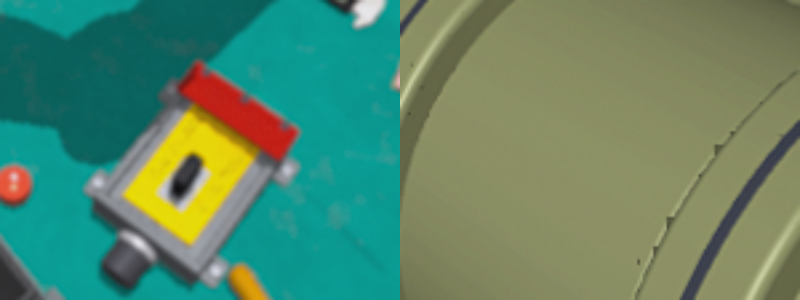

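The side view shows the cover seated between the walls with its end under the lip, while the arm blocks the top camera. I'm moving the arm aside to measure from both views.

>>> step_arm([
  [-4,4,-1,0,0,0,0],
  [-4,4,-1,0,0,0,0],
  [-4,4,-1,0,0,0,0],
  [-4,4,-1,0,0,0,0],
  [-4,4,0,0,0,0,0],
  [-4,4,0,0,0,0,0],
  [0,0,0,0,0,0,0],
])

```text
clock: 12.98
tool_pos: [0.3846, -0.5635, 0.2455]
eef_rot: [0.999, 0.05, -0.003, 0.002]
contact_force: [-0.1, 0.3, 0.1]
opening: 0.502
finger_force: 0.0
```

```bash
python3 - <<'E'
from h import *
from plant import r
import pickle
d={n:r.snapshot(n) for n in("side","top")}
d0=pickle.load(open("s0.pkl","rb"))
bl=((105,120,60),(125,255,255))
for n,roi in(("top",(130,120,200,205)),("side",(260,205,350,310))):
    b=blob(d[n],(20,100,80),(35,255,255),roi)
    for z in(.027,.032):
        P=plane(d[n],b,z)*1000-[542,98,0]
        Q=np.c_[P[:,0]*c_+P[:,1]*s_,-P[:,0]*s_+P[:,1]*c_]
        print(n,z,"min",Q.min(0).round(1),"max",Q.max(0).round(1),rect(Q/1000)[1:])
for k in(d0,d): print("blue",rect(plane(k["side"],blob(k["side"],*bl,(170,115,235,180)),.005)))
E
```

```text
top 0.027 min [-38.4 -35.7] max [57.3 34.2] (np.float32(95.565704), np.float32(69.93009), np.float32(179.89673))
top 0.032 min [-39.  -36.5] max [56.1 33. ] (np.float32(95.02323), np.float32(69.533134), np.float32(179.89674))
side 0.027 min [-49. -37.] max [56.5 34.1] (np.float32(105.65826), np.float32(70.845116), np.float32(0.5886176))
side 0.032 min [-46.8 -36.2] max [58.  34.5] (np.float32(104.964554), np.float32(70.37999), np.float32(0.588618))
blue (array([ 483.5529 , -310.56482], dtype=float32), np.float32(141.66768), np.float32(67.06676), np.float32(6.467403))
blue (array([ 483.69647, -311.37805], dtype=float32), np.float32(142.47487), np.float32(66.631676), np.float32(7.3484054))
```

Both views agree at a top height of about 28 mm. The centre is about -3 mm along and -1 mm across, the yaw is within 1°, and the blue cover is unmoved.

```bash
python3 -c "
from plant import r
print(r.finish_job())"
```

```text
the job is handed in; nothing more can be done
None
```

The yellow cover lies flat in the box's pocket with its -x end under the red lip, about 3 mm along and 1 mm across from centre; the blue cover was not moved, and the job was handed in at about 13 s, with no verdict reported back.

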